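# Open the pick jar in its counter tray and hold the lid over it

### The job

Stand the square glass jar of guitar picks gently and fully down in the square recess of the wooden counter tray, where it cannot turn. Then unscrew its tight chrome lid anticlockwise just until the threads let go, lift it straight off, and finish while still holding the lid level a couple of centimetres above the open jar. Leave the jar in the recess and do not disturb the other things on the counter.

Things in the scene. Friction and masses are not known exactly. Their poses are not given: they have to be found in the camera images.
- jar: Loose square clear-glass jar of guitar picks: body 66 x 66 mm, corners rounded, foot rounded in to 60 mm square, shoulder ending 80 mm up, round neck 50 mm across, rim 100 mm up; 0.3 to 0.55 kg. Origin: centre of the underside; z up, x and y square to the faces (fits the recess in any of four quarter turns). The closed lid is tight enough to carry it by.
- lid: Round chrome twist-off lid tight on the jar: 62 mm across, knurled skirt, 18 mm high. Origin: centre of the skirt's lower edge, 86.5 mm above the jar's underside when closed (lid's top at 104.5 mm; 6 mm of bare neck below the skirt); z up. Closed, its x axis lies along the jar's. Breaking it loose takes about 0.5 N m (grip the skirt with some 40 N); it eases on the way.
- lid_mark (a point): Point on the lid's skirt, 31 mm out along the lid's x axis, 9 mm above its lower edge; a small dark bar embossed on the top points at it. It shows the turn: anticlockwise from above (+ about z) four lugs climb their threads 4 mm per rad; they let go at about 50 degrees and the lid lifts straight off at 53 to 72, best at 62; past 110 is overturned. Short of 45 a pull lifts the jar.
- tray_well (a point): Centre of the floor of the square recess in the tray; the recess is 70 x 70 mm, 28 mm deep, its floor 8 mm above the counter, its sides along this frame's x and y. A seated jar has its origin here, z up.
- tray: Brown wooden counter tray, fixed, 170 (x) x 110 (y) x 36 mm high. Origin: centre of the underside. The square recess is centred 25 mm from the origin along +x; a smaller 40 x 70 mm pocket with a few picks lies 55 mm along -x. Of tray and jar, one stands to the robot's left and the other to its right.
- mug: Bystander: white ceramic mug, 80 mm across, 78 mm high, handle on one side, with two glass bottleneck slides standing in it (top 86 mm). Origin: centre of the underside.
- nut: Bystander: black ebony guitar nut, 6 x 52 x 9 mm, lying on the counter. Origin: centre of the underside.
- tuner: Bystander: chrome clip-on tuner, body 44 x 30 x 9 mm with a black clip reaching to 61 mm along its x, 13 mm high. Origin: centre of the body's underside.
- drawer_knob (a point): Bystander: middle of the brass knob of the half-open shallow drawer in the low pine chest on the counter's left; the red pick tin lies in the drawer.
Not all that is in view belongs to the job. What is shaped like the lid but green is not meant.

How it is judged (in metres and radians):
On the way, in this order (a step that is already met when the one before it is completed fails the run):
1. the jar stands fully down in the square recess, its lid still closed (z of jar in the frame of tray_well below 0.003 m and horizontal distance between jar and tray_well below 0.005 m and angle between jar's own z axis and vertical below 0.06 rad and z of lid in the frame of jar below 0.088 m), for 0.2 s.
2. the lid is unscrewed anticlockwise by more than 45 degrees while the jar stays in the recess, before it is lifted (x of lid_mark in the frame of jar below 0.0219 m and y of lid_mark in the frame of jar above 0.01 m and z of lid in the frame of jar below 0.096 m and z of jar in the frame of tray_well below 0.004 m and horizontal distance between jar and tray_well below 0.005 m), for 0.05 s.
At the end, for the whole second after the job is handed in: The fingers hold the lid (over 1 N), level within 0.2 rad, still, not touching the jar, centred within 15 mm over it, the skirt's lower edge 3 to 45 mm above the glass rim; the jar stands upright in the recess, within 3 mm of its floor and 5 mm of its centre, at rest (z of lid in the frame of jar between 0.103 and 0.145 m and horizontal distance between lid and jar below 0.015 m and angle between lid's own z axis and vertical below 0.2 rad and linear speed of each of lid, jar below 0.03 m/s and contact force between the fingers and lid above 1 N and contact force between lid and jar below 0.05 N and z of jar in the frame of tray_well below 0.003 m and horizontal distance between jar and tray_well below 0.005 m and angle between jar's own z axis and vertical below 0.06 rad); the arm keeps its last pose, push and grip.
It fails at once if the lid is turned on past 110 degrees, well after the threads have let go (x of lid_mark in the frame of jar below -0.0125 m).
It fails at once if the jar is let fall (linear speed of jar above 0.35 m/s and contact force between the fingers and jar below 0.05 N and contact force between the fingers and lid below 0.05 N).
It fails at once if the jar is tipped over (angle between jar's own z axis and vertical above 0.6 rad).
It fails at once if the mug, nut, tuner or drawer is moved more than 20 mm (distance of any of mug, nut, tuner, drawer_knob from where it was at the start of the episode above 0.02 m).
It also fails if it takes over 58 s, if anything falls off the work surface, if the arm or the gripper's body presses on something with over 40 N, if the wrist force passes 120 N, or if a joint passes its speed limit or range.

### The arm

A 6-joint arm with a two-finger parallel gripper is mounted at the origin on the work surface. World frame = base frame: x ahead of the robot, y to its left, z up, the work surface at z = 0. Lengths are in mm, angles in degrees, forces in N, time in s.
With the tool pointing down it reaches from about 250 to 800 mm from the base axis. Payload 8.5 kg.
Tool frame: the origin (TCP) lies where the fingers leave the gripper's body, on its centre line; the fingertips stand 73 mm ahead of it and the grasp point (between the pads) lies 54 mm ahead of it (env.tips_ahead is the z of the fingertips in the tool frame, in mm); z points along the fingers, y is the line along which they close (so a half turn about z gives the same grasp; the last joint's range is limited). The gripper opens to 85 mm and grips with 20 to 120 N. Pads are 22 mm wide; open, the fingers measure 114 mm over their backs; the gripper's body (76 mm by 85 mm) begins 54 mm behind the grasp point. The pads swing forward as they close: fully open they stand 13 mm farther back than shut.
Start: joints at [0, 13.648, -0.773, 75.585, 0, 90], TCP at [524.963, -0, 303.876] pointing down, gripper open.
Joint ranges: [-152.45, 152.45], [-59.26, 108.67], [-65.41, 83.53], [-104.44, 129.93], [-82.83, 76.93], [-180, 180]. Speed limits (degrees/s): [127.2, 127.2, 159.86, 180, 180, 180].

### API

Orientations are given as a 3x3 rotation matrix whose columns are the frame's x, y, z axes.
In Python, from workcell import env, imaging, workorder gives the robot as it stands.
- The arm moves only by the tool arm_command, never from a script. Its argument "increments" is a list of rows, each an object of numbers: "x", "y", "z": the shift along the tool's x, y, z each as a share of 4 cm, from -1 to 1; "wx", "wy", "wz": the turn, a rotation vector about the tool's x, y, z each as a share of 360 degrees, from -1 to 1. A call has 1 to 20 rows; each row shifts and turns the commanded pose from where the row before left it, along the tool's axes as they then stand; what a row does not reach is not made up. A row lasts 1/12 s, in which the tool goes at most 41.7 mm and 7.16 degrees, less where a joint would pass 70% of its speed; a pose out of reach is approached as far as the arm can. A call with a number of a shift or a turn outside -1 to 1 is refused whole. A call with a gripper value outside its range is refused whole. "jaw" is the closure, from 0 (fully open) to 1 (shut), set as the call begins (left out, the last holds). The fingers move at their own pace and stop on an object; "grip_force" is the grip in N (left out, the last holds). Time passes only in rows, so rows that do not move let the fingers close. It gives the time, the measured TCP pose, the force, the opening and the grip force at its end, in the units of the state.
- env.get_obs(): the state, without advancing time (a new reading comes with each control period).
- imaging.read_camera(name): name is "scene" or "side" or "wrist"; returns a dict with "pixels" (420x560x3 uint8, blue, green, red), "mtx" (3x3 intrinsics, pixels), "rvec" (rotation vector, rad) and "tvec" (3), from world to camera coordinates, as OpenCV has them. Camera axes: x right, y down, z forward; pixel columns grow to the right and rows downward; lengths in mm; the calibration is good to about 2 mm. A picture is of the moment at which its call begins. There is no depth.
- workorder.close_job(): hands the job in; it is judged then, once.
The state is a dict: "time_s": time; "joint_pos": joint angles; "joint_velocities": joint speeds; "tau": joint torques, N m; "tcp_pos": TCP position; "orientation": TCP orientation; "contact_force": force on the tool from outside, world axes, zero at the start; "wrist_torque": the same for the moment, N m; "opening": finger opening in mm; "grip_force": force on a finger pad.
Only numpy, scipy, OpenCV 4.12 (cv2) and the standard library are available. Lean on these libraries where they do the work, as an engineer would, in place of code of your own. Each camera call takes 0.05 s, during which the arm holds its last target. There are 200 camera calls.

## Working session

There is one attempt and no reset: what is moved stays moved. The work goes in short steps, Python scripts to look and compute and a tool call to move; the robot and the scene stay as the last step left them, time stands still between calls to the robot, and variables do not carry over. Pictures are saved under pics/ and viewed, at most 12 in all, crops included, and the job is handed in when it is done.

Besides the shell and the picture viewer there is one more tool, called after ">>>" as a command line: name --argument value ..., lists and objects as JSON in quotes. arm_command: Moves the arm, as the interface text tells. Shift numbers are shares of 4 cm and turn numbers shares of 360 degrees, none past 1 either way. Its arguments: {"type":"object","properties":{"increments":{"type":"array"},"jaw":{"type":"number"},"grip_force":{"type":"number"}},"required":["increments"]}

```bash
mkdir -p pics; ls; cat > h.py <<'E'
import cv2, numpy as np
from workcell import env, imaging, workorder
def snap(n,f):
    c=imaging.read_camera(n); cv2.imwrite(f,c["pixels"]); np.savez(f+".npz",**{k:np.array(c[k]) for k in("mtx","rvec","tvec")}); return c
def onplane(f,u,v,z):
    c=np.load(f+".npz"); R=cv2.Rodrigues(c["rvec"].astype(float))[0]; t=c["tvec"].reshape(3)
    o=-R.T@t; d=R.T@np.linalg.inv(c["mtx"])@np.array([u,v,1.]); return (o+d*(z-o[2])/d[2]).round(1)
def proj(f,P):
    c=np.load(f+".npz"); return cv2.projectPoints(np.array(P,float).reshape(-1,1,3),c["rvec"],c["tvec"],c["mtx"],None)[0].reshape(-1,2).round(1)
E
python3 - <<'E'
from h import *
a=snap("scene","pics/sc.png");b=snap("side","pics/si.png");snap("wrist","pics/wr.png")
for f in("sc","si","wr"):
    c=np.load(f"pics/{f}.png.npz");R=cv2.Rodrigues(c["rvec"].astype(float))[0];print(f,(-R.T@c["tvec"].reshape(3)).round(),R[2].round(2),c["mtx"][0,0])
print(env.get_obs())
E
```

```text
pics
sc [1475.  373. 1082.] [-0.65 -0.2  -0.74] 441.58218090154304
si [ 209. -557.  924.] [ 0.34  0.57 -0.75] 415.0095385264568
wr [525.  80. 373.] [-0.   -0.31 -0.95] 316.05104151288447
{'time_s': 0.15, 'joint_pos': array([-1.41616179e-03,  1.36737143e+01, -8.04502139e-01,  7.55856734e+01,
       -1.90501088e-04,  9.00011267e+01]), 'joint_velocities': array([-0.0432599 , -0.03920181,  0.02688059,  0.02475024,  0.06466573,
        0.00365598]), 'tau': array([-5.83120764e-04, -5.39078343e+01,  3.46597445e+01,  1.44879267e-02,
       -3.84108148e-05, -6.07092011e-05]), 'tcp_pos': array([ 5.24762940e+02, -1.37490856e-02,  3.03428438e+02]), 'orientation': array([[ 4.43771970e-05,  9.99999377e-01, -1.11508788e-03],
       [ 9.99999999e-01, -4.43809014e-05, -3.29730994e-06],
       [-3.34679649e-06, -1.11508773e-03, -9.99999378e-01]]), 'contact_force': array([-0.54886961,  0.24372654, -0.42891811]), 'wrist_torque': array([ 0.01183041, -0.01897524,  0.00944002]), 'grip_force': 0.0, 'opening': 85.44382163583369}
```

View pics/sc.png

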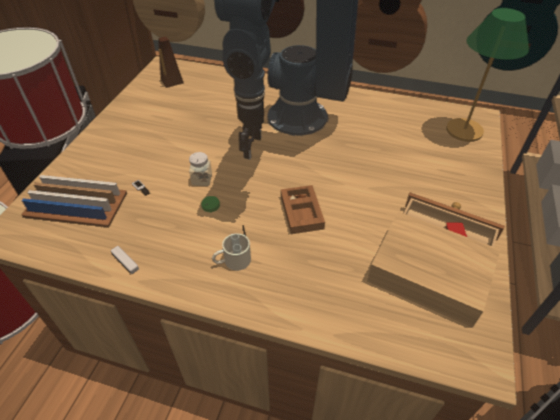

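View pics/si.png

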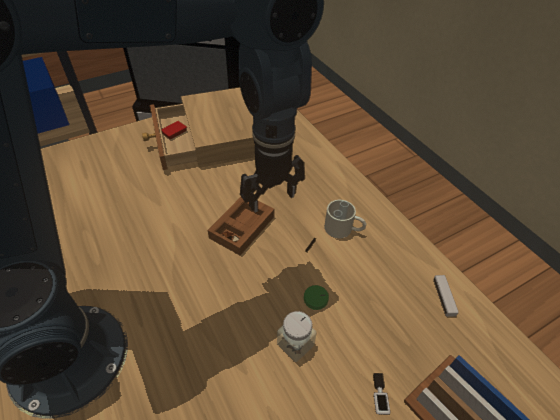

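The jar with the chrome lid is at scene (200,165) and side (298,328). The tray is at scene (302,208) and side (242,224), and the green decoy, mug and nut lie between and beyond them. Next I'll enlarge these areas.

```bash
python3 - <<'E'
from h import *
a=cv2.imread("pics/sc.png");b=cv2.imread("pics/si.png")
def cr(i,x,y,w,s): return cv2.resize(i[y:y+int(w*.75),x:x+w],(400,300),interpolation=cv2.INTER_CUBIC)
cv2.imwrite("pics/comp.png",np.vstack([np.hstack([cr(a,170,145,60,0),cr(b,258,300,80,0)]),np.hstack([cr(a,265,170,80,0),cr(b,200,190,80,0)])]))
E
```

```text
(no output)
```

View pics/comp.png

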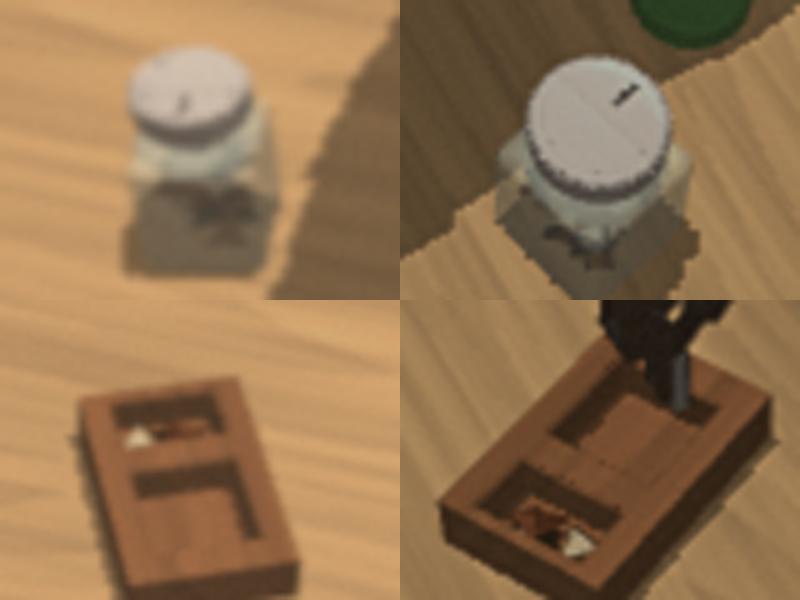

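```bash
python3 - <<'E'
from h import *
S="pics/sc.png";I="pics/si.png"
print("lid top",onplane(S,198.65,158.2,104.5),onplane(I,297.8,324.2,104.5))
b0=onplane(I,258+215/5,300+104/5,104.5);b1=onplane(I,258+237/5,300+86/5,104.5);c=onplane(I,297.8,324.2,104.5)
print("bar",b0,b1,[np.degrees(np.arctan2(*(d[1::-1]))) for d in(b1-b0,b1-c)])
print("bar scene",onplane(S,197.5,160,104.5))
for f,ps in((S,[(281,190),(312.6,185.6),(325,222.4),(290.6,230)]),(I,[(208,230.4),(274.4,209.6),(240.4,248)])):
    print([onplane(f,*p,36) for p in ps])
E
```

```text
lid top [ 469.8 -217.5  104.5] [ 461.1 -227.3  104.5]
bar [ 471.3 -223.9  104.5] [ 484.  -221.3  104.5] [np.float64(11.569972047901988), np.float64(14.681967741393626)]
bar scene [ 479.4 -217.4  104.5]
[array([468.8,  72.2,  36. ]), array([417.6, 168.5,  36. ]), array([566.4, 245.4,  36. ]), array([627.5, 150.9,  36. ])]
[array([410.7, 158. ,  36. ]), array([608.5, 138.2,  36. ]), array([462.2,  61.2,  36. ])]
```

>>> arm_command --increments '[{"x": -0.55, "y": -0.15}, {"x": -0.55, "y": -0.15}, {"x": -0.55, "y": -0.15}, {"x": -0.55, "y": -0.15}, {"x": -0.55, "y": -0.15}, {"x": -0.55, "y": -0.15}, {"x": -0.55, "y": -0.15}, {"x": -0.55, "y": -0.15}, {"x": -0.55, "y": -0.15}, {"x": -0.55, "y": -0.15}, {}, {}, {}, {}]'

```text
schema error: expected keys x, y, z, wx, wy, wz
```

```bash
python3 - <<'E'
from h import *
c=snap("wrist","pics/w1.png")
o=env.get_obs();print(o["tcp_pos"],o["orientation"].round(4))
cv2.imwrite("pics/w1v.png",cv2.resize(c["pixels"],(800,600),interpolation=cv2.INTER_CUBIC))
E
```

```text
[ 5.24795634e+02 -6.22532459e-03  3.03489085e+02] [[ 0.     1.    -0.001]
 [ 1.    -0.    -0.   ]
 [-0.    -0.001 -1.   ]]
```

View pics/w1v.png

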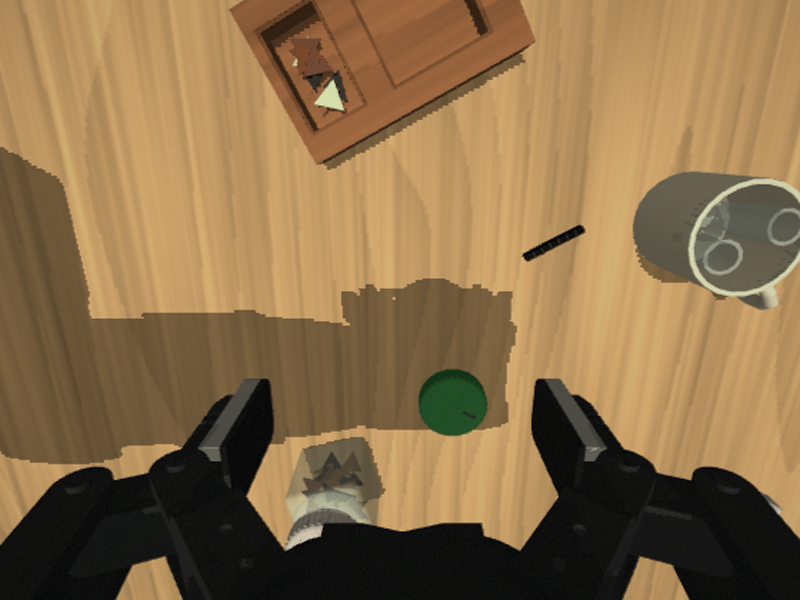

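The wrist view shows the tray's near corners at (535,40), (318,163) and (232,10) in the 800 px view. The nut is at (555,243), the mug at (720,235), and the jar is half hidden. Now I'll move over the jar, giving all six keys in each row.

>>> arm_command --increments '[{"x": -0.55, "y": -0.15, "z": 0, "wx": 0, "wy": 0, "wz": 0}, {"x": -0.55, "y": -0.15, "z": 0, "wx": 0, "wy": 0, "wz": 0}, {"x": -0.55, "y": -0.15, "z": 0, "wx": 0, "wy": 0, "wz": 0}, {"x": -0.55, "y": -0.15, "z": 0, "wx": 0, "wy": 0, "wz": 0}, {"x": -0.55, "y": -0.15, "z": 0, "wx": 0, "wy": 0, "wz": 0}, {"x": -0.55, "y": -0.15, "z": 0, "wx": 0, "wy": 0, "wz": 0}, {"x": -0.55, "y": -0.15, "z": 0, "wx": 0, "wy": 0, "wz": 0}, {"x": -0.55, "y": -0.15, "z": 0, "wx": 0, "wy": 0, "wz": 0}, {"x": -0.55, "y": -0.15, "z": 0, "wx": 0, "wy": 0, "wz": 0}, {"x": -0.55, "y": -0.15, "z": 0, "wx": 0, "wy": 0, "wz": 0}, {"x": 0, "y": 0, "z": 0, "wx": 0, "wy": 0, "wz": 0}, {"x": 0, "y": 0, "z": 0, "wx": 0, "wy": 0, "wz": 0}, {"x": 0, "y": 0, "z": 0, "wx": 0, "wy": 0, "wz": 0}, {"x": 0, "y": 0, "z": 0, "wx": 0, "wy": 0, "wz": 0}]'

```text
time_s: 1.37
tcp_pos: [465.1, -219.3, 303.8]
orientation: [[-0.001, 1.0, -0.0], [1.0, 0.001, 0.0], [0.0, -0.0, -1.0]]
contact_force: [-0.3, 0.1, 0.2]
opening: 85.3
grip_force: 0.0
```

```bash
python3 - <<'E'
from h import *
print("tray from w1",[onplane("pics/w1.png",u*.7,v*.7,36) for u,v in((535,40),(318,163),(232,10))], "nut",onplane("pics/w1.png",555*.7,243*.7,9),"mug rim",onplane("pics/w1.png",750*.7,238*.7,78))
c=snap("wrist","pics/w2.png")
o=env.get_obs();print(o["time_s"],o["tcp_pos"],o["orientation"].round(4))
cv2.imwrite("pics/w2v.png",cv2.resize(c["pixels"],(800,600),interpolation=cv2.INTER_CUBIC))
E
```

```text
tray from w1 [array([612.7, 146.5,  36. ]), array([464.2,  67.8,  36. ]), array([413.6, 163.7,  36. ])] nut [649.9   4.1   9. ] mug rim [754.7  22.   78. ]
1.4167 [ 465.18289349 -219.20523997  303.86052918] [[-1.e-03  1.e+00 -2.e-04]
 [ 1.e+00  1.e-03  2.e-04]
 [ 2.e-04 -2.e-04 -1.e+00]]
```

View pics/w2v.png

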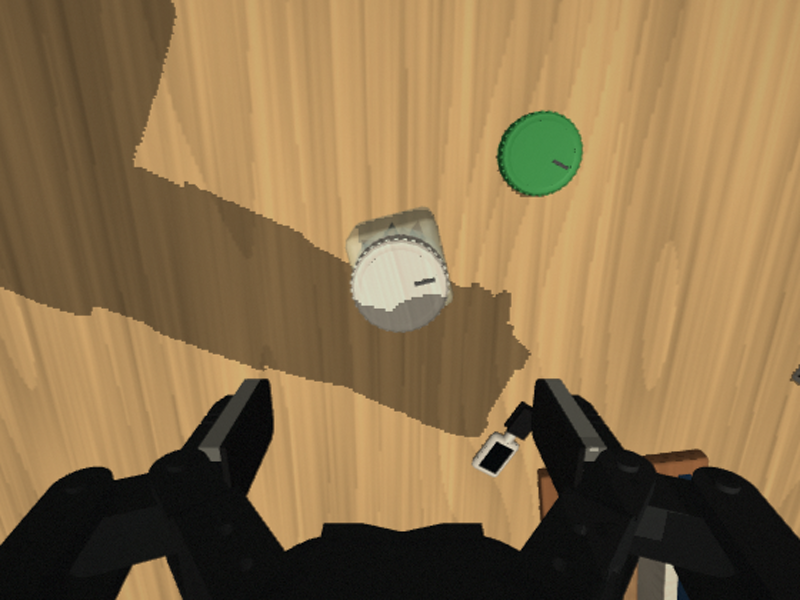

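```bash
python3 - <<'E'
from h import *
p=cv2.imread("pics/w2.png"); cv2.imwrite("pics/w2c.png",cv2.resize(p[135:245,215:345],(780,660),interpolation=cv2.INTER_CUBIC)[:600])
f="pics/w2.png"
c=onplane(f,400*.7,288*.7,104.5);b0=onplane(f,414*.7,284*.7,104.5);b1=onplane(f,435*.7,280*.7,104.5)
print(c,b0,b1,[np.degrees(np.arctan2(*(d[1::-1]))) for d in(b1-b0,b1-c)])
t=np.linspace(0,2*np.pi,8,endpoint=False);print(proj(f,[[*(c[:2]+31*np.array([np.cos(a),np.sin(a)])),104.5] for a in t])/.7)
E
```

```text
[ 464.  -224.   104.5] [ 472.8 -221.4  104.5] [ 485.8 -218.8  104.5] [np.float64(11.309932474020188), np.float64(13.416183481840868)]
[[449.57142857 288.14285714]
 [435.85714286 253.71428571]
 [400.         239.        ]
 [364.         253.57142857]
 [350.28571429 287.85714286]
 [365.71428571 320.57142857]
 [399.85714286 333.71428571]
 [434.14285714 320.71428571]]
```

View pics/w2c.png

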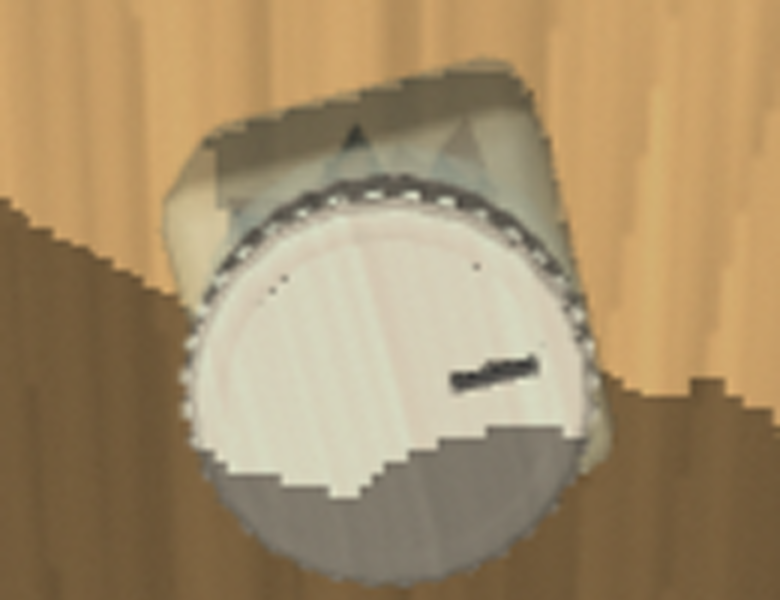

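```bash
python3 - <<'E'
from h import *
f="pics/w2.png"
def model(cx,cy,yaw,r):
    P=[]
    for h,z in((30,0),(33,4),(33,70)):
        for k in range(4):
            sx,sy=[(1,1),(-1,1),(-1,-1),(1,-1)][k]
            for a in np.linspace(k*np.pi/2,(k+1)*np.pi/2,8): P.append([sx*(h-r)+r*np.cos(a),sy*(h-r)+r*np.sin(a),z])
    P=np.array(P);t=np.radians(yaw);R=np.array([[np.cos(t),-np.sin(t),0],[np.sin(t),np.cos(t),0],[0,0,1]])
    h=cv2.convexHull(((proj(f,P@R.T+[cx,cy,0])-[215,135])*6).astype(np.float32))[:,0]
    m=np.zeros((660,780),np.uint8);cv2.fillConvexPoly(m,h.astype(int),1)
    top=[int(np.argmax(m[:,x])) for x in(250,350,450)];rt=[779-int(np.argmax(m[y,::-1])) for y in(150,200,250)]
    return np.array(top+rt+[int(np.argmax(m[225]))])
ob=np.array([120,95,69,548,559,570,166])
from itertools import product
res=sorted(((np.abs(model(x,y,w,r)-ob).sum(),x,y,w,r) for x,y,w,r in product((462,463,464,465,466),(-227,-225,-224,-223,-222,-221),(10,11.5,13,14.5,16),(8,11,14))))
for q in res[:6]:print(q,model(*q[1:])-ob)
E
```

```text
(np.int64(21), 463, -225, 13, 14) [-7 -5 -1 -6 -1 -1  0]
(np.int64(21), 464, -225, 14.5, 11) [-3 -4 -4  0  3  4 -3]
(np.int64(21), 464, -225, 16, 11) [ 0 -4 -7 -3  1  3 -3]
(np.int64(23), 464, -225, 16, 14) [ 1 -3 -5 -6  0  2  6]
(np.int64(24), 463, -225, 11.5, 11) [-10  -5   1   0   2   0  -6]
(np.int64(24), 463, -225, 11.5, 14) [-9 -5  1 -4  3  1  1]
```

>>> arm_command --increments '[{"x": -0.13, "y": -0.04, "z": 0, "wx": 0, "wy": 0, "wz": 0}, {"x": 0, "y": 0, "z": 0, "wx": 0, "wy": 0, "wz": -0.018}, {"x": 0, "y": 0, "z": 0, "wx": 0, "wy": 0, "wz": -0.018}, {"x": 0, "y": 0, "z": 0.5, "wx": 0, "wy": 0, "wz": 0}, {"x": 0, "y": 0, "z": 0.5, "wx": 0, "wy": 0, "wz": 0}, {"x": 0, "y": 0, "z": 0.5, "wx": 0, "wy": 0, "wz": 0}, {"x": 0, "y": 0, "z": 0.5, "wx": 0, "wy": 0, "wz": 0}, {"x": 0, "y": 0, "z": 0.4, "wx": 0, "wy": 0, "wz": 0}, {"x": 0, "y": 0, "z": 0, "wx": 0, "wy": 0, "wz": 0}, {"x": 0, "y": 0, "z": 0, "wx": 0, "wy": 0, "wz": 0}, {"x": 0, "y": 0, "z": 0, "wx": 0, "wy": 0, "wz": 0}, {"x": 0, "y": 0, "z": 0, "wx": 0, "wy": 0, "wz": 0}]'

```text
time_s: 2.42
tcp_pos: [464.0, -225.4, 209.1]
orientation: [[-0.224, 0.974, 0.002], [0.974, 0.224, -0.001], [-0.001, 0.001, -1.0]]
contact_force: [0.5, -0.8, -0.2]
opening: 85.2
grip_force: 0.0
```

```bash
python3 - <<'E'
from h import *
print(env.tips_ahead,[a for a in dir(env) if a[0]!='_'])
c=snap("wrist","pics/w3.png")
cv2.imwrite("pics/w3v.png",cv2.resize(c["pixels"],(800,600),interpolation=cv2.INTER_CUBIC))
E
```

```text
72.6 ['MotionError', 'get_obs', 'tips_ahead']
```

View pics/w3v.png

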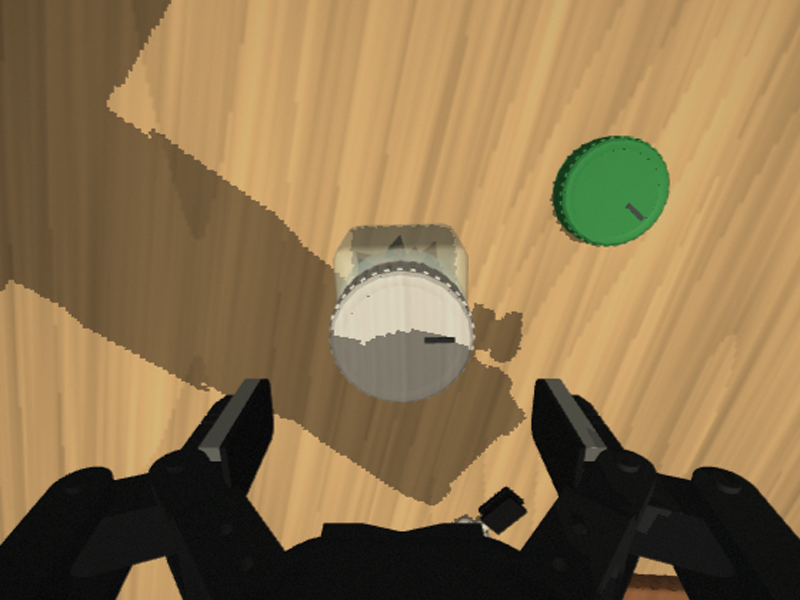

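```bash
python3 - <<'E'
from h import *
f="pics/w3.png";o=env.get_obs();R=o["orientation"];t=o["tcp_pos"]
for z in(104.5,103):
    print("lid in tool",(R.T@(onplane(f,402*.7,337.5*.7,z)-t)).round(1))
for z in (155,150,145,142,139,136,133): 
    a,b=[R.T@(onplane(f,u*.7,380*.7,z)-t) for u in(270,536)];print(z,a.round(1),b.round(1),np.linalg.norm(a-b).round(1))
E
```

```text
lid in tool [  3.3   0.2 104.6]
lid in tool [  2.6   0.3 106.1]
155 [ 11.3 -40.4  54. ] [11.3 41.5 54.1] 82.0
150 [  8.5 -42.1  59. ] [ 8.5 43.3 59.2] 85.4
145 [  5.7 -43.7  64. ] [ 5.8 45.  64.2] 88.7
142 [  4.  -44.7  67. ] [ 4.1 45.9 67.2] 90.6
139 [  2.3 -45.7  70. ] [ 2.4 47.  70.2] 92.7
136 [  0.7 -46.7  73. ] [ 0.8 47.9 73.2] 94.6
133 [ -1.  -47.7  76. ] [-0.9 49.  76.2] 96.7
```

The jar's faces and bar are level in the picture (bar at (425–455,340)), so its yaw matches the tool's. The lid centre sits about 3 mm along tool x.

>>> arm_command --increments '[{"x": 0.07, "y": 0, "z": 0.3, "wx": 0, "wy": 0, "wz": 0}, {"x": 0, "y": 0, "z": 0.4, "wx": 0, "wy": 0, "wz": 0}, {"x": 0, "y": 0, "z": 0.4, "wx": 0, "wy": 0, "wz": 0}, {"x": 0, "y": 0, "z": 0.33, "wx": 0, "wy": 0, "wz": 0}, {"x": 0, "y": 0, "z": 0, "wx": 0, "wy": 0, "wz": 0}, {"x": 0, "y": 0, "z": 0, "wx": 0, "wy": 0, "wz": 0}, {"x": 0, "y": 0, "z": 0, "wx": 0, "wy": 0, "wz": 0}]'

```text
time_s: 3.05
tcp_pos: [463.3, -222.7, 151.8]
orientation: [[-0.224, 0.975, 0.001], [0.975, 0.224, -0.001], [-0.001, 0.001, -1.0]]
contact_force: [-0.3, 0.0, 0.4]
opening: 85.5
grip_force: 0.0
```

>>> arm_command --increments '[{"x": 0, "y": 0, "z": 0, "wx": 0, "wy": 0, "wz": 0}, {"x": 0, "y": 0, "z": 0, "wx": 0, "wy": 0, "wz": 0}, {"x": 0, "y": 0, "z": 0, "wx": 0, "wy": 0, "wz": 0}, {"x": 0, "y": 0, "z": 0, "wx": 0, "wy": 0, "wz": 0}, {"x": 0, "y": 0, "z": 0, "wx": 0, "wy": 0, "wz": 0}, {"x": 0, "y": 0, "z": 0, "wx": 0, "wy": 0, "wz": 0}, {"x": 0, "y": 0, "z": 0, "wx": 0, "wy": 0, "wz": 0}, {"x": 0, "y": 0, "z": 0, "wx": 0, "wy": 0, "wz": 0}, {"x": 0, "y": 0, "z": 0, "wx": 0, "wy": 0, "wz": 0}, {"x": 0, "y": 0, "z": 0, "wx": 0, "wy": 0, "wz": 0}, {"x": 0, "y": 0, "z": 0, "wx": 0, "wy": 0, "wz": 0}, {"x": 0, "y": 0, "z": 0, "wx": 0, "wy": 0, "wz": 0}]' --jaw 1 --grip_force 60

```text
time_s: 4.05
tcp_pos: [463.2, -222.7, 152.0]
orientation: [[-0.224, 0.975, 0.002], [0.975, 0.224, -0.001], [-0.001, 0.001, -1.0]]
contact_force: [-2.4, 0.7, 8.4]
opening: 60.8
grip_force: 62.8
```

>>> arm_command --increments '[{"x": 0, "y": 0, "z": -0.1, "wx": 0, "wy": 0, "wz": 0}, {"x": 0, "y": 0, "z": -0.2, "wx": 0, "wy": 0, "wz": 0}, {"x": 0, "y": 0, "z": -0.3, "wx": 0, "wy": 0, "wz": 0}, {"x": 0, "y": 0, "z": -0.4, "wx": 0, "wy": 0, "wz": 0}, {"x": 0, "y": 0, "z": -0.4, "wx": 0, "wy": 0, "wz": 0}, {"x": 0, "y": 0, "z": -0.4, "wx": 0, "wy": 0, "wz": 0}, {"x": 0, "y": 0, "z": -0.4, "wx": 0, "wy": 0, "wz": 0}, {"x": 0, "y": 0, "z": -0.3, "wx": 0, "wy": 0, "wz": 0}, {"x": 0, "y": 0, "z": -0.1, "wx": 0, "wy": 0, "wz": 0}, {"x": 0, "y": 0, "z": 0, "wx": 0, "wy": 0, "wz": 0}]'

```text
time_s: 4.88
tcp_pos: [463.0, -222.6, 255.8]
orientation: [[-0.224, 0.975, 0.001], [0.975, 0.224, -0.001], [-0.001, 0.001, -1.0]]
contact_force: [-0.3, 1.1, -4.3]
opening: 60.8
grip_force: 66.3
```

>>> arm_command --increments '[{"x": 0.2, "y": 0.14, "z": 0, "wx": 0, "wy": 0, "wz": 0}, {"x": 0.35, "y": 0.25, "z": 0, "wx": 0, "wy": 0, "wz": 0}, {"x": 0.45, "y": 0.32, "z": 0, "wx": 0, "wy": 0, "wz": 0}, {"x": 0.45, "y": 0.32, "z": 0, "wx": 0, "wy": 0, "wz": 0}, {"x": 0.45, "y": 0.32, "z": 0, "wx": 0, "wy": 0, "wz": 0}, {"x": 0.45, "y": 0.32, "z": 0, "wx": 0, "wy": 0, "wz": 0}, {"x": 0.45, "y": 0.32, "z": 0, "wx": 0, "wy": 0, "wz": 0}, {"x": 0.45, "y": 0.32, "z": 0, "wx": 0, "wy": 0, "wz": 0}, {"x": 0.45, "y": 0.32, "z": 0, "wx": 0, "wy": 0, "wz": 0}, {"x": 0.45, "y": 0.32, "z": 0, "wx": 0, "wy": 0, "wz": 0}, {"x": 0.45, "y": 0.32, "z": 0, "wx": 0, "wy": 0, "wz": 0}, {"x": 0.45, "y": 0.32, "z": 0, "wx": 0, "wy": 0, "wz": 0}, {"x": 0.45, "y": 0.32, "z": 0, "wx": 0, "wy": 0, "wz": 0}, {"x": 0.45, "y": 0.32, "z": 0, "wx": 0, "wy": 0, "wz": 0}, {"x": 0.35, "y": 0.25, "z": 0, "wx": 0, "wy": 0, "wz": 0}, {"x": 0.15, "y": 0.12, "z": 0, "wx": 0, "wy": 0, "wz": -0.011}, {"x": 0, "y": 0, "z": 0, "wx": 0, "wy": 0, "wz": -0.015}, {"x": 0, "y": 0, "z": 0, "wx": 0, "wy": 0, "wz": -0.015}, {"x": 0, "y": 0, "z": 0, "wx": 0, "wy": 0, "wz": 0}, {"x": 0, "y": 0, "z": 0, "wx": 0, "wy": 0, "wz": 0}]'

```text
time_s: 6.55
tcp_pos: [583.7, 70.6, 253.6]
orientation: [[-0.463, 0.886, -0.002], [0.886, 0.463, -0.0], [0.001, -0.002, -1.0]]
contact_force: [-0.4, 0.3, -5.6]
opening: 60.3
grip_force: 66.3
```

```bash
python3 - <<'E'
from h import *
c=snap("wrist","pics/w4.png");o=env.get_obs();print(o["tcp_pos"],o["orientation"].round(4),o["contact_force"],o["opening"])
cv2.imwrite("pics/w4v.png",cv2.resize(c["pixels"],(800,600),interpolation=cv2.INTER_CUBIC))
E
```

```text
[583.79019476  70.48658893 253.90095869] [[-4.624e-01  8.867e-01 -1.500e-03]
 [ 8.867e-01  4.624e-01 -0.000e+00]
 [ 7.000e-04 -1.400e-03 -1.000e+00]] [-1.44086028 -0.74149155 -4.6490009 ] 60.51204054446637
```

View pics/w4v.png

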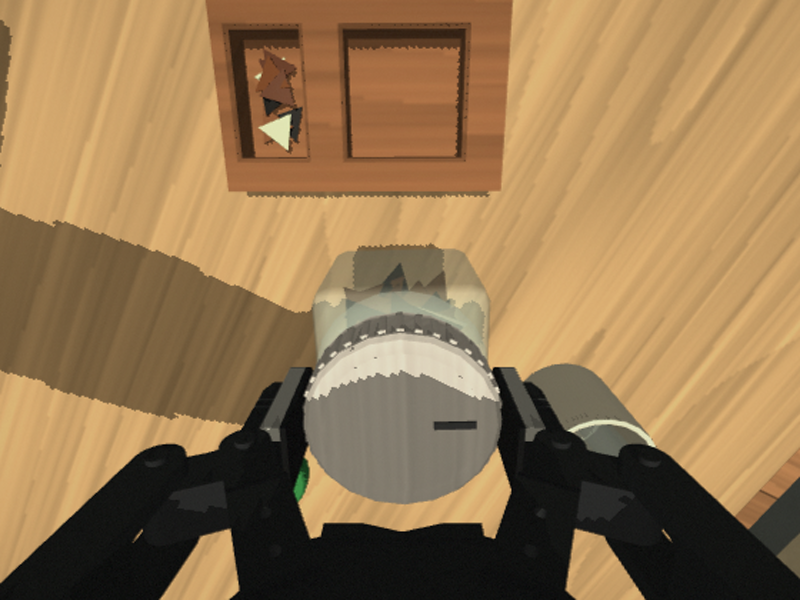

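Recess rim corners are at about (341,24), (469,23), (465,160) and (343,160). The tray's front edge (229,191)–(501,190) and the jar's foot are both level, so the yaws agree.

```bash
python3 - <<'E'
from h import *
f="pics/w4.png";o=env.get_obs();R=o["orientation"];t=o["tcp_pos"]
P=[R.T@(onplane(f,u*.7,v*.7,36)-t) for u,v in((341,24),(469,23),(465,160),(343,160),(229,191),(501,190),(512,0))]
for p in P:print(p.round(1))
print("well",np.mean(P[:4],0).round(1))
for z in(104.5+101.5-53.5+0,): pass
lt=253.9-151.9+104.5
print("lid top",[ (R.T@(onplane(f,u*.7,v*.7,lt)-t)).round(1) for u,v in((304,418),(500,418),(402,337),(402,502))])
print("foot",[ (R.T@(onplane(f,u*.7,v*.7,102)-t)).round(1) for u,v in((340,248),(462,248),(400,246))])
E
```

```text
[144.7 -34.4 218. ]
[145.3  37.4 217.9]
[ 71.8  38.5 217.9]
[ 71.6 -36.  218. ]
[  52.9 -108.1  218.1]
[ 53.8  61.7 217.9]
[156.5  60.6 217.9]
well [108.4   1.3 218. ]
lid top [array([  2.4, -29.2,  47.4]), array([ 2.6, 29.5, 47.4]), array([28.8,  0.1, 47.4]), array([-28.7,   0.2,  47.4])]
foot [array([ 31.4, -31. , 152. ]), array([ 31.5,  30.1, 151.9]), array([ 32.4,  -1. , 151.9])]
```

>>> arm_command --increments '[{"x": 0.2, "y": 0.02, "z": 0, "wx": 0, "wy": 0, "wz": 0}, {"x": 0.36, "y": 0.02, "z": 0, "wx": 0, "wy": 0, "wz": 0}, {"x": 0.4, "y": 0, "z": 0, "wx": 0, "wy": 0, "wz": 0}, {"x": 0.4, "y": 0, "z": 0, "wx": 0, "wy": 0, "wz": 0}, {"x": 0.4, "y": 0, "z": 0, "wx": 0, "wy": 0, "wz": 0}, {"x": 0.4, "y": 0, "z": 0, "wx": 0, "wy": 0, "wz": 0}, {"x": 0.36, "y": 0, "z": 0, "wx": 0, "wy": 0, "wz": 0}, {"x": 0.2, "y": 0, "z": 0, "wx": 0, "wy": 0, "wz": 0}, {"x": 0, "y": 0, "z": 0.2, "wx": 0, "wy": 0, "wz": 0}, {"x": 0, "y": 0, "z": 0.3, "wx": 0, "wy": 0, "wz": 0}, {"x": 0, "y": 0, "z": 0.3, "wx": 0, "wy": 0, "wz": 0}, {"x": 0, "y": 0, "z": 0.3, "wx": 0, "wy": 0, "wz": 0}, {"x": 0, "y": 0, "z": 0.2, "wx": 0, "wy": 0, "wz": 0}, {"x": 0, "y": 0, "z": 0, "wx": 0, "wy": 0, "wz": 0}, {"x": 0, "y": 0, "z": 0, "wx": 0, "wy": 0, "wz": 0}, {"x": 0, "y": 0, "z": 0, "wx": 0, "wy": 0, "wz": 0}]'

```text
time_s: 7.93
tcp_pos: [535.3, 167.2, 203.1]
orientation: [[-0.465, 0.885, 0.001], [0.885, 0.465, 0.0], [-0.0, 0.001, -1.0]]
contact_force: [-0.4, -0.5, -5.2]
opening: 60.6
grip_force: 66.3
```

```bash
python3 - <<'E'
from h import *
c=snap("wrist","pics/w5.png");o=env.get_obs();print(o["tcp_pos"],o["orientation"].round(4),o["contact_force"],o["joint_pos"].round(1))
R=o["orientation"];t=o["tcp_pos"]
# predicted tray corners
print(proj("pics/w5.png",[[0,0,0]]))
cv2.imwrite("pics/w5v.png",cv2.resize(c["pixels"],(800,600),interpolation=cv2.INTER_CUBIC))
E
```

```text
[535.42278602 167.27510233 203.3357506 ] [[-4.649e-01  8.854e-01  1.000e-03]
 [ 8.854e-01  4.649e-01  3.000e-04]
 [-2.000e-04  1.000e-03 -1.000e+00]] [-0.32702147 -0.64271834 -5.11032336] [17.3 20.  -6.9 63.1  0.  79.6]
[[-409.4   73.4]]
```

View pics/w5v.png

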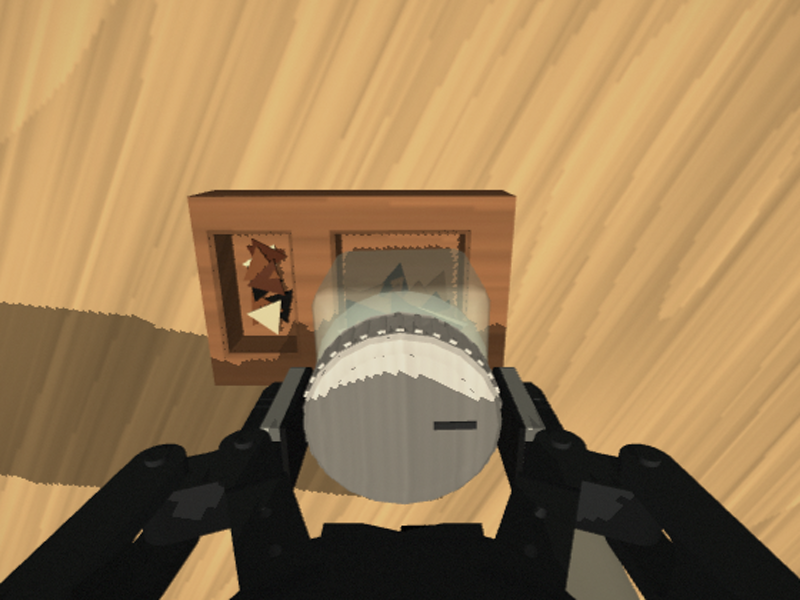

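The jar hangs over the recess. The tray's top corners are at (189,196), (516,196) and (215,385).

```bash
python3 - <<'E'
from h import *
f="pics/w5.png";o=env.get_obs();R=o["orientation"];t=o["tcp_pos"]
for u,v in((189,196),(516,196),(215,385),(332,232),(470,232)): print((R.T@(onplane(f,u*.7,v*.7,36)-t)).round(1))
E
```

```text
[  55.  -109.9  167.2]
[ 55.2  58.8 167.4]
[ -54.9 -110.6  167.2]
[ 36.4 -37.  167.3]
[ 36.5  35.9 167.4]
```

>>> arm_command --increments '[{"x": 0, "y": 0, "z": 0.12, "wx": 0, "wy": 0, "wz": 0}, {"x": 0, "y": 0, "z": 0.12, "wx": 0, "wy": 0, "wz": 0}, {"x": 0, "y": 0, "z": 0.1, "wx": 0, "wy": 0, "wz": 0}, {"x": 0, "y": 0, "z": 0.1, "wx": 0, "wy": 0, "wz": 0}, {"x": 0, "y": 0, "z": 0.08, "wx": 0, "wy": 0, "wz": 0}, {"x": 0, "y": 0, "z": 0.08, "wx": 0, "wy": 0, "wz": 0}, {"x": 0, "y": 0, "z": 0, "wx": 0, "wy": 0, "wz": 0}, {"x": 0, "y": 0, "z": 0, "wx": 0, "wy": 0, "wz": 0}]'

```text
time_s: 8.65
tcp_pos: [534.9, 167.3, 178.5]
orientation: [[-0.465, 0.885, -0.0], [0.885, 0.465, -0.0], [0.0, -0.0, -1.0]]
contact_force: [0.4, 0.0, -5.1]
opening: 60.4
grip_force: 66.4
```

Free so far, with the foot already below the rim. I'll continue slowly.

>>> arm_command --increments '[{"x": 0, "y": 0, "z": 0.06, "wx": 0, "wy": 0, "wz": 0}, {"x": 0, "y": 0, "z": 0.06, "wx": 0, "wy": 0, "wz": 0}, {"x": 0, "y": 0, "z": 0.06, "wx": 0, "wy": 0, "wz": 0}, {"x": 0, "y": 0, "z": 0.06, "wx": 0, "wy": 0, "wz": 0}, {"x": 0, "y": 0, "z": 0.05, "wx": 0, "wy": 0, "wz": 0}, {"x": 0, "y": 0, "z": 0.05, "wx": 0, "wy": 0, "wz": 0}, {"x": 0, "y": 0, "z": 0.05, "wx": 0, "wy": 0, "wz": 0}, {"x": 0, "y": 0, "z": 0, "wx": 0, "wy": 0, "wz": 0}, {"x": 0, "y": 0, "z": 0, "wx": 0, "wy": 0, "wz": 0}]'

```text
time_s: 9.4
tcp_pos: [534.9, 167.3, 162.9]
orientation: [[-0.465, 0.885, -0.0], [0.885, 0.465, -0.0], [0.0, -0.0, -1.0]]
contact_force: [0.2, -0.9, -5.3]
opening: 60.8
grip_force: 66.4
```

>>> arm_command --increments '[{"x": 0, "y": 0, "z": 0.03, "wx": 0, "wy": 0, "wz": 0}, {"x": 0, "y": 0, "z": 0.03, "wx": 0, "wy": 0, "wz": 0}, {"x": 0, "y": 0, "z": 0.02, "wx": 0, "wy": 0, "wz": 0}, {"x": 0, "y": 0, "z": 0, "wx": 0, "wy": 0, "wz": 0}, {"x": 0, "y": 0, "z": 0, "wx": 0, "wy": 0, "wz": 0}, {"x": 0, "y": 0, "z": 0, "wx": 0, "wy": 0, "wz": 0}]'

```text
time_s: 9.9
tcp_pos: [535.0, 167.3, 160.2]
orientation: [[-0.465, 0.885, 0.0], [0.885, 0.465, 0.0], [0.0, 0.0, -1.0]]
contact_force: [-1.9, 0.2, 0.6]
opening: 60.6
grip_force: 67.1
```

The jar is seated: 160.2 mm against 159.9 expected, with its weight carried by the floor. Next I'll unscrew the lid, rising along the thread.

>>> arm_command --increments '[{"x": 0, "y": 0, "z": 0, "wx": 0, "wy": 0, "wz": -0.01}, {"x": 0, "y": 0, "z": 0, "wx": 0, "wy": 0, "wz": -0.01}, {"x": 0, "y": 0, "z": -0.006, "wx": 0, "wy": 0, "wz": -0.01}, {"x": 0, "y": 0, "z": -0.006, "wx": 0, "wy": 0, "wz": -0.01}, {"x": 0, "y": 0, "z": -0.006, "wx": 0, "wy": 0, "wz": -0.01}, {"x": 0, "y": 0, "z": -0.006, "wx": 0, "wy": 0, "wz": -0.01}, {"x": 0, "y": 0, "z": 0, "wx": 0, "wy": 0, "wz": 0}, {"x": 0, "y": 0, "z": 0, "wx": 0, "wy": 0, "wz": 0}]' --grip_force 75

```text
time_s: 10.57
tcp_pos: [535.3, 167.6, 161.5]
orientation: [[-0.757, 0.653, 0.001], [0.653, 0.757, 0.001], [-0.0, 0.001, -1.0]]
contact_force: [-3.0, 0.6, 6.4]
opening: 60.3
grip_force: 80.6
```

```bash
python3 - <<'E'
from h import *
o=env.get_obs();print(o["contact_force"],o["wrist_torque"],o["joint_pos"].round(1),np.degrees(np.arctan2(o["orientation"][1,1],o["orientation"][0,1])))
E
```

```text
[-3.00037408  0.6062869   6.42675604] [0.16588928 0.42984707 0.10317375] [ 17.4  21.8 -10.7  57.4   0.   58.1] 49.23493285854167
```

>>> arm_command --increments '[{"x": 0, "y": 0, "z": -0.007, "wx": 0, "wy": 0, "wz": -0.01}, {"x": 0, "y": 0, "z": -0.007, "wx": 0, "wy": 0, "wz": -0.01}, {"x": 0, "y": 0, "z": -0.007, "wx": 0, "wy": 0, "wz": -0.01}, {"x": 0, "y": 0, "z": -0.007, "wx": 0, "wy": 0, "wz": -0.01}, {"x": 0, "y": 0, "z": -0.007, "wx": 0, "wy": 0, "wz": -0.01}, {"x": 0, "y": 0, "z": -0.007, "wx": 0, "wy": 0, "wz": -0.01}, {"x": 0, "y": 0, "z": -0.007, "wx": 0, "wy": 0, "wz": -0.01}, {"x": 0, "y": 0, "z": -0.007, "wx": 0, "wy": 0, "wz": -0.01}, {"x": 0, "y": 0, "z": -0.007, "wx": 0, "wy": 0, "wz": -0.01}, {"x": 0, "y": 0, "z": -0.007, "wx": 0, "wy": 0, "wz": -0.01}, {"x": 0, "y": 0, "z": 0, "wx": 0, "wy": 0, "wz": 0}, {"x": 0, "y": 0, "z": 0, "wx": 0, "wy": 0, "wz": 0}]'

```text
time_s: 11.57
tcp_pos: [535.0, 167.1, 163.5]
orientation: [[-0.996, 0.085, -0.0], [0.085, 0.996, -0.0], [0.0, -0.0, -1.0]]
contact_force: [-1.8, -0.6, -0.4]
opening: 60.4
grip_force: 80.7
```

```bash
python3 - <<'E'
from h import *
o=env.get_obs();print(o["contact_force"],o["wrist_torque"],o["joint_pos"].round(1),np.degrees(np.arctan2(o["orientation"][1,1],o["orientation"][0,1])))
c=snap("wrist","pics/w6.png")
cv2.imwrite("pics/w6v.png",cv2.resize(c["pixels"],(800,600),interpolation=cv2.INTER_CUBIC))
E
```

```text
[-1.75931418 -0.56420837 -0.37874289] [-0.12917597  0.23687687  0.07183294] [ 17.4  21.8 -10.5  57.8  -0.   22.2] 85.12843003497304
```

View pics/w6v.png

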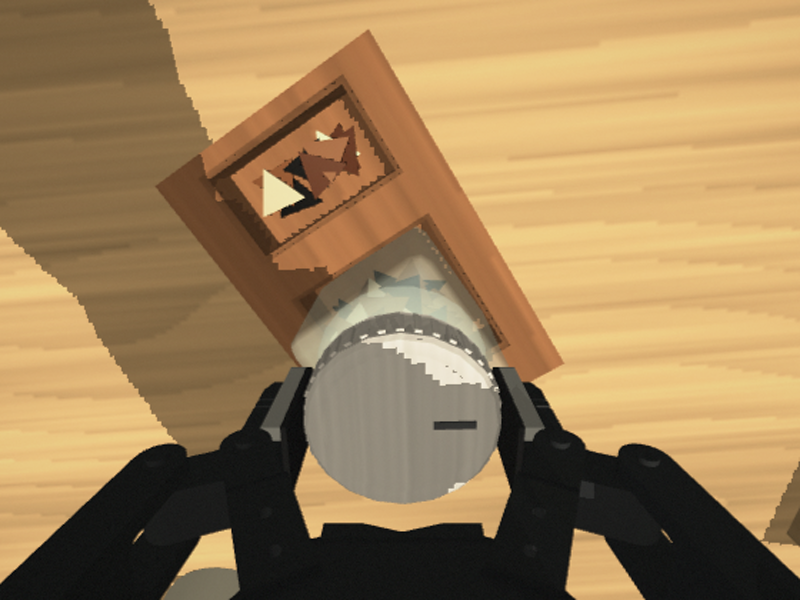

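The bar at (434–476,425) is unchanged relative to the gripper, so nothing slipped. The lid has turned about 57° less any slack of the jar in the recess, so I'll add about 7° and then lift a little.

>>> arm_command --increments '[{"x": 0, "y": 0, "z": -0.006, "wx": 0, "wy": 0, "wz": -0.01}, {"x": 0, "y": 0, "z": -0.006, "wx": 0, "wy": 0, "wz": -0.01}, {"x": 0, "y": 0, "z": 0, "wx": 0, "wy": 0, "wz": 0}, {"x": 0, "y": 0, "z": -0.03, "wx": 0, "wy": 0, "wz": 0}, {"x": 0, "y": 0, "z": -0.03, "wx": 0, "wy": 0, "wz": 0}, {"x": 0, "y": 0, "z": 0, "wx": 0, "wy": 0, "wz": 0}, {"x": 0, "y": 0, "z": 0, "wx": 0, "wy": 0, "wz": 0}]'

```text
time_s: 12.2
tcp_pos: [535.0, 167.3, 166.6]
orientation: [[-0.999, -0.043, 0.0], [-0.043, 0.999, 0.0], [-0.0, 0.0, -1.0]]
contact_force: [-2.4, -0.3, -0.5]
opening: 60.3
grip_force: 80.8
```

The force is only −0.5 N against −5 N with the jar, so the lid is free. Now I'll lift it straight off.

>>> arm_command --increments '[{"x": 0, "y": 0, "z": -0.05, "wx": 0, "wy": 0, "wz": 0}, {"x": 0, "y": 0, "z": -0.1, "wx": 0, "wy": 0, "wz": 0}, {"x": 0, "y": 0, "z": -0.1, "wx": 0, "wy": 0, "wz": 0}, {"x": 0, "y": 0, "z": -0.1, "wx": 0, "wy": 0, "wz": 0}, {"x": 0, "y": 0, "z": -0.1, "wx": 0, "wy": 0, "wz": 0}, {"x": 0, "y": 0, "z": -0.1, "wx": 0, "wy": 0, "wz": 0}, {"x": 0, "y": 0, "z": -0.1, "wx": 0, "wy": 0, "wz": 0}, {"x": 0, "y": 0, "z": -0.05, "wx": 0, "wy": 0, "wz": 0}, {"x": 0, "y": 0, "z": 0, "wx": 0, "wy": 0, "wz": 0}, {"x": 0, "y": 0, "z": 0, "wx": 0, "wy": 0, "wz": 0}, {"x": 0, "y": 0, "z": 0, "wx": 0, "wy": 0, "wz": 0}, {"x": 0, "y": 0, "z": 0, "wx": 0, "wy": 0, "wz": 0}]'

```text
time_s: 13.2
tcp_pos: [534.9, 167.2, 194.3]
orientation: [[-0.999, -0.044, -0.001], [-0.044, 0.999, -0.0], [0.001, -0.0, -1.0]]
contact_force: [-0.1, 0.5, -0.5]
opening: 60.0
grip_force: 80.8
```

```bash
python3 - <<'E'
from h import *
a=snap("scene","pics/s2.png")["pixels"];b=snap("side","pics/i2.png")["pixels"];w=snap("wrist","pics/w7.png")["pixels"]
print(proj("pics/s2.png",[[535,167,100]]),proj("pics/i2.png",[[535,167,100]]))
r=lambda i,s:cv2.resize(i,s,interpolation=cv2.INTER_CUBIC)
v=np.hstack([r(w,(400,300)),r(a[165:240,260:360],(400,300))])
cv2.imwrite("pics/fin.png",v);print(env.get_obs()["contact_force"],env.get_obs()["opening"])
E
```

```text
[[304.1 196. ]] [[246.2 196.6]]
[ 0.31070519  0.29033697 -0.04277416] 60.44303960699847
```

View pics/fin.png

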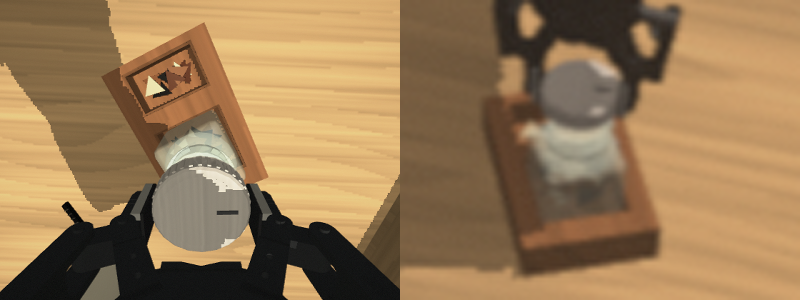

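The jar stands in the recess (wrist view at about (200,140)). The lid is held level about 20 mm above the rim, centred at (200,208). Handing in.

```bash
python3 -c "
from workcell import workorder
print(workorder.close_job())"
```

```text
the job is handed in; nothing more can be done
None
```

The job is handed in, though it returned no verdict: the jar stands in the square recess and the gripper holds the unscrewed lid level about 20 mm above the rim.

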